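# Shut the moisture analyser's hood and wedge its front up

## Task

Press the blue hood of the moisture analyser down past its spring catch until it is fully shut. Then slide the orange levelling wedge, thin end first and flat on the dark base plate, under the steel lip at the front of the analyser until both front feet stand just clear of the plate, about 3 mm, never as much as a centimetre. Leave the other things on the table alone, and finish still holding the wedge in place by its post, because I am about to change the rubber feet.

Things in the scene. Friction and masses are not known exactly. Their poses are not given: they have to be found in the camera images.
- base: Dark steel base plate fixed to the table, 400 (x) by 240 (y) by 8 mm. Origin: centre of its underside, on the table; its +x runs from the plate's front (robot side) to the back, z up. The analyser stands on its rear half; the front half, 180 mm deep before the lip, is bare and the wedge slides there.
- analyser (a joint): Tilt of the analyser about the line under its rear feet, which stay on the plate 185 mm behind the plate's centre. rad; 0 = front feet down on the plate, grows as the front rises. The front feet are 160 mm ahead of that line (3 mm clear = 0.019 rad), the lip 196 mm. It cannot slide. Lifting the lip takes 6 to 9 N up, pushing the wedge 8 to 16 N.
- lip (a point): Middle of the underside of the steel lip, a round bar 8 mm thick, 188 mm long along y, at the analyser's front: 11 mm before the plate's centre (-x), 10 mm above the plate when the front feet are down. Axes: x to the analyser's back, z up. Between the front feet the room under the case is free, 14 mm high.
- front_feet (a point): Point midway between the undersides of the analyser's two front feet (black, 18 mm across, 164 mm apart along y, 36 mm behind the lip); on the plate's top when they are down. The analyser: white case 195 long, 200 wide, 78 mm high without hood, about 1.4 kg.
- hood (a joint): Angle of the blue hood, hinged at the analyser's rear top. rad; 0 = fully shut, grows as it opens; starts half open, 0.3 to 0.65, and stays where it is left (stiff hinge). About 1 N at the pad closes it; near 0.07 rad it meets a spring catch, which takes some 5 to 8 N at the pad to pass; past that it snaps shut and stays (within 0.01 rad).
- hood_pad (a point): Centre of the black rubber press pad (36 by 80 mm) on the hood's top near its front edge; press here, square to the hood. Axes as the hood: x towards its hinge, z out of the pad. The hood is 160 by 190 by 30 mm, its pad 121 mm over the table when shut.
- hood_hinge (a point): Middle of the hood's hinge line (along y). The pad's centre is 128 mm ahead of it (-x) and 31 mm above it, in the hood's frame.
- wedge: Loose orange wedge, 140 (x) by 36 (y) mm, 120 g, flat underneath. Origin: centre of its underside; +x to the thin end. Ramp: 4 mm high at x = +70, rising 1 in 5 to 26 mm at x = -40 mm; behind it a grip post 30 (x) by 24 (y), 72 mm high, black band. Once touching, 10 mm of push lifts the lip 2 mm. Starts left or right of the plate, thin end roughly away from the robot.
- wedge_post (a point): Where to grip the wedge: on the post's axis, 52 mm above its underside and 55 mm behind its centre (-x); pinch across its 24 mm width (y) from above.
- wedge_tip (a point): Middle of the wedge's thin edge, at its underside, 70 mm ahead of its centre.
- brush: Bystander: hand brush 160 mm long, lying; origin under its middle.
- jar_a: Bystander: amber jar, 60 mm across, 95 mm high, brass cap; origin under its centre.
- jar_b: Bystander: clear jar with plain label, 60 mm across, 95 mm high; origin under its centre.
- cap_a: Bystander: brass jar cap, 66 mm across, 13 mm high; origin under its centre.
- cap_b: Bystander: brass jar cap like cap_a.
- dish: Bystander: shallow aluminium sample dish, 90 mm across, 20 mm high; origin under its centre.
- weight: Bystander: brass 200 g calibration weight, 32 mm across, 55 mm high; origin under its centre.

How it is judged (in metres and radians):
On the way, in this order (a step that is already met when the one before it is completed fails the run):
1. the hood is pressed fully shut past its catch, before the wedge lifts anything (value of joint hood below 0.025 rad and value of joint analyser below 0.005 rad), for 0.2 s.
2. the wedge, flat on the plate, lifts the analyser's front feet just clear (value of joint hood below 0.025 rad and value of joint analyser between 0.009 and 0.035 rad and contact force between wedge and analyser above 1.5 N and contact force between wedge and base above 0.5 N and contact force between the arm and analyser below 0.3 N and angle between wedge's own z axis and vertical below 0.12 rad and x of wedge_tip in the frame of lip above 0.02 m), for 0.2 s.
At the end, for the whole second after the job is handed in: Hood shut (under 0.025 rad); analyser tilted 0.009 to 0.035 rad (feet 1.5 to 5.5 mm clear), resting with over 1.5 N on the wedge, which lies flat on the plate, tip 20 mm or more past the lip; the gripper still holds the wedge (over 2 N), the arm does not touch the analyser; all at rest (all of step 2 and contact force between the fingers and wedge above 2 N and velocity of joint analyser between -0.02 and 0.02 rad/s and linear speed of wedge below 0.01 m/s); the arm keeps its last pose, push and grip.
It fails at once if the analyser's front feet are jacked up a centimetre (value of joint analyser above 0.0625 rad).
It fails at once if another thing on the table is disturbed (moved over 30 mm) (distance of any of brush, jar_a, jar_b, cap_a, cap_b, dish, weight from where it was at the start of the episode above 0.03 m).
It also fails if it takes over 64 s, if anything falls off the work surface, if the arm or the gripper's body presses on something with over 40 N, if the wrist force passes 120 N, or if a joint passes its speed limit or range.

## Robot

A 6-joint arm with a two-finger parallel gripper is mounted at the origin on the work surface. World frame = base frame: x ahead of the robot, y to its left, z up, the work surface at z = 0. Lengths are in mm, angles in rad, forces in N, time in s.
With the tool pointing down it reaches from about 325 to 925 mm from the base axis. Payload 3.1 kg.
Tool frame: the origin (TCP) lies midway between the tips of the shut fingers; the grasp point (between the pads) lies 19 mm behind it; z points along the fingers, y is the line along which they close (so a half turn about z gives the same grasp; the last joint's range is limited). The gripper opens to 85 mm and grips with 20 to 120 N. Pads are 22 mm wide; open, the fingers measure 114 mm over their backs; the gripper's body (76 mm by 85 mm) begins 54 mm behind the grasp point. The pads swing forward as they close: fully open they stand 13 mm farther back than shut.
Start: joints at [-1.36, 0.217, 1.613, -0, 1.311, -0.112], TCP at [198.286, -592.724, 231.3] pointing down, gripper open.
Joint ranges: [-2.75, 2.75], [-0.78, 2.1], [0.31, 2.55], [-1.13, 4.27], [0.13, 2.63], [-2.58, 2.58]. Speed limits (rad/s): [2.79, 2.79, 3.14, 3.14, 3.14, 3.14].

## Interface

Orientations are given as a rotation vector (axis times angle).
In Python, from station import bot, imaging gives the robot as it stands.
- The arm moves only by the tool servo_tool, never from a script. Its argument "motion" is a list of rows, each a list of 4 numbers: the shift along the tool's x, y, z in units of 40 mm (1.0 is 40 mm), then the turn about the tool's z in units of 6 degrees (1.0 is 6 degrees). A call has 1 to 20 rows; each row is the pose to reach, as a shift and turn from the pose commanded when the call began, along the tool's axes at that moment; what a row does not reach only later rows make up. A row lasts 1/10 s, in which the tool goes at most 50 mm and 8.59 degrees, less where a joint would pass 70% of its speed; a pose out of reach is approached as far as the arm can. A call with a gripper value outside its range is refused whole. "fingers" is the finger opening in mm, from 0 to 85.4, set as the call begins (left out, the last holds). The fingers move at their own pace and stop on an object; "newtons" is the grip in N (left out, the last holds). Time passes only in rows, so rows that repeat a pose let the fingers close. It gives the time, the measured TCP pose, the force, the opening and the grip force at its end, in the units of the state.
- bot.read_state(): the state, without advancing time (a new reading comes with each control period).
- imaging.read_camera(name): name is "scene" or "top"; returns a dict with "frame" (420x560x3 uint8, red, green, blue), "range_z" (420x560 float32, mm along the optical axis (not along the pixel's ray), 0 where there is no reading), "fx", "fy", "cx", "cy" (pixels), "position" and "attitude" of the camera in the world. Camera axes: x right, y down, z forward; pixel columns grow to the right and rows downward; lengths in mm; the calibration is good to about 2 mm. A picture is of the moment at which its call begins.
- bot.sign_off(): hands the job in; it is judged then, once.
The state is a dict: "clock": time; "joints": joint angles; "dq": joint speeds; "effort": joint torques, N m; "position": TCP position; "eef_rot": TCP orientation; "contact_force": force on the tool from outside, world axes, zero at the start; "torque": the same for the moment, N m; "width": opening from 0.0 (shut) to 1.0 (fully open); "grip_force": force on a finger pad.
Only numpy, scipy, OpenCV 4.12 (cv2) and the standard library are available. Lean on these libraries where they do the work, as an engineer would, in place of code of your own. Each camera call takes 0.05 s, during which the arm holds its last target. There are 200 camera calls.

## Working session

There is one attempt and no reset: what is moved stays moved. The work goes in short steps, Python scripts to look and compute and a tool call to move; the robot and the scene stay as the last step left them, time stands still between calls to the robot, and variables do not carry over. Pictures are saved under pics/ and viewed, at most 10 in all, crops included, and the job is handed in when it is done.

Besides the shell and the picture viewer there is one more tool, called by a JSON object that holds its "op" and its "data", one argument or row to a line. servo_tool: Moves the arm, as the interface text tells. Its arguments: {"type":"object","properties":{"motion":{"type":"array"},"fingers":{"type":"number"},"newtons":{"type":"number"}},"required":["motion"]}

```bash
mkdir -p pics; ls; cat > h.py <<'E'
import numpy as np, cv2
from scipy.spatial.transform import Rotation as R
from station import bot, imaging
def cam(n):
    c=imaging.read_camera(n); a=np.array(c["attitude"],float)
    M=a if a.shape==(3,3) else (R.from_rotvec(a) if a.size==3 else R.from_quat(a)).as_matrix()
    z=c["range_z"]; v,u=np.mgrid[:z.shape[0],:z.shape[1]]
    P=np.stack([(u-c["cx"])/c["fx"]*z,(v-c["cy"])/c["fy"]*z,z],-1)@M.T+np.array(c["position"])
    P[z==0]=np.nan
    return c["frame"],P,c
def save(n,f): cv2.imwrite("pics/"+n,cv2.cvtColor(f,cv2.COLOR_RGB2BGR))
E
python3 - <<'E'
from h import *
for n in("scene","top"):
    f,P,c=cam(n); save(n+"0.png",f); np.savez(n+"0.npz",f=f,P=P); print(c["attitude"],c["position"],c["fx"])
    h=cv2.cvtColor(f,cv2.COLOR_RGB2HSV)
    for nm,lo,hi in(("orange",(5,150,100),(18,255,255)),("blue",(95,100,60),(125,255,255))):
        m=cv2.inRange(h,lo,hi)>0
        v,u=np.nonzero(m); Q=P[m]; Q=Q[~np.isnan(Q[:,0])]
        if len(v): print(n,nm,len(v),u.min(),u.max(),v.min(),v.max(),np.percentile(Q,[2,50,98],axis=0).round(0).tolist())
print(bot.read_state())
E
```

```text
pics
[-2.37372954 -0.63108859  0.24866288] [1107.38403149 -845.41293645 1229.57633251] 471.7656279680762
scene orange 5477 0 519 0 364 [[-4.0, -465.0, -488.0], [487.0, 297.0, 65.0], [971.0, 1585.0, 720.0]]
scene blue 4585 280 384 190 327 [[658.0, -251.0, 1.0], [798.0, -111.0, 117.0], [934.0, 12.0, 190.0]]
[-2.16061339  2.2030261  -0.06042447] [ 527.66419837   -8.32247788 1270.25949972] 427.93100888279304
top orange 600 25 558 120 302 [[410.0, -349.0, 1.0], [478.0, -323.0, 16.0], [545.0, -290.0, 74.0]]
top blue 4460 273 368 91 189 [[656.0, -245.0, 1.0], [756.0, -77.0, 148.0], [933.0, 16.0, 193.0]]
{'clock': 0.1, 'joints': array([-1.36018217e+00,  2.17683725e-01,  1.61481918e+00,  7.34761945e-06,
        1.31132391e+00, -1.12209286e-01]), 'dq': array([-0.00030732, -0.00046861, -0.00352806,  0.00094359,  0.00161072,
        0.00094762]), 'effort': array([-1.01679656e-03, -3.98074651e+01, -3.04971671e+01, -2.63472493e-04,
        4.19445190e-03, -3.01839034e-07]), 'position': array([ 198.13589529, -591.95998835,  230.07199748]), 'eef_rot': array([-3.09855398e+00, -5.04529201e-01,  1.61348795e-04]), 'contact_force': array([-0.56753118,  0.24301918,  0.53475432]), 'torque': array([0.00915718, 0.03329905, 0.00484046]), 'grip_force': 0.0, 'width': 1.0038231630682364}
```

```bash
cd pics; ls
```

```text
scene0.png
top0.png
```

View pics/scene0.png

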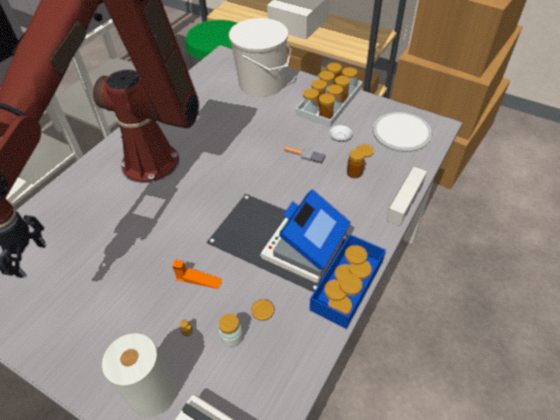

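View pics/top0.png

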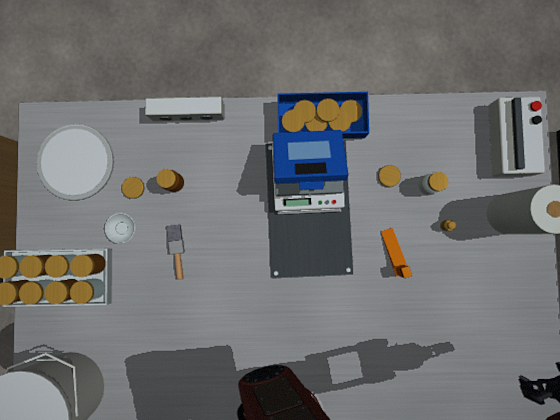

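Scene and top both show the plate (top px 268–352 × 195–277) with the analyser's half-open blue hood (pad at top px ~(311,168)). The wedge lies right of the plate, with its post at top px (403,270) and thin tip at (387,230).

```bash
python3 - <<'E'
from h import *
def rect(p): 
    r=cv2.minAreaRect(p.astype(np.float32)); return np.round(r[0],1),np.round(r[1],1),round(r[2],2)
for n in("top","scene"):
    d=np.load(n+"0.npz"); f,P=d["f"],d["P"]; h=cv2.cvtColor(f,cv2.COLOR_RGB2HSV).astype(int)
    X,Y,Z=P[...,0],P[...,1],P[...,2]
    # wedge
    m=(h[...,0]<18)&(h[...,1]>150)&(h[...,2]>90)&(X>380)&(X<570)&(Y>-380)&(Y<-260)&(Z>0)
    lo=m&(Z<32); hi=(X>380)&(X<480)&(Y>-380)&(Y<-260)&(Z>62)
    q=P[lo][:,:2]; c,w,V=cv2.PCACompute2(q.astype(np.float32),None)
    print(n,"wedge",rect(P[m][:,:2]),"ramp",rect(q),"axis",np.degrees(np.arctan2(w[0,1],w[0,0])),"post top",np.median(P[hi],0),hi.sum(),rect(P[hi][:,:2]) if hi.sum()>3 else 0)
    # plate: dark, z~8
    pl=(h[...,2]<85)&(Z>3)&(Z<14)&(X>440)&(X<900)&(Y>-280)&(Y<80)
    k=cv2.morphologyEx(pl.astype(np.uint8),cv2.MORPH_OPEN,np.ones((3,3))); 
    nn,L,S,_=cv2.connectedComponentsWithStats(k); i=1+S[1:,4].argmax(); q=P[L==i]
    print("plate",rect(q[:,:2]),np.median(q[:,2]),q[:,:2].min(0),q[:,:2].max(0))
    # front corners edges: left/right edge fits for rows x<620
    s=q[q[:,0]<620]
    E=[]
    for x in np.arange(s[:,0].min()+8,615,6):
        t=s[abs(s[:,0]-x)<3.5]
        if len(t)>3: E.append((x,t[:,1].min(),t[:,1].max()))
    E=np.array(E); print("yR fit",np.polyfit(E[:,0],E[:,1],1),"yL",np.polyfit(E[:,0],E[:,2],1),"front x",np.percentile(s[:,0],1))
    # hood blue top plane
    b=(h[...,0]>95)&(h[...,0]<125)&(h[...,1]>100)&(Z>90)&(Y>-200)&(Y<60)&(X>600)&(X<860)
    q=P[b]; 
    best=None;rng=np.random.default_rng(0)
    for _ in range(300):
        a=q[rng.choice(len(q),3,False)]; nv=np.cross(a[1]-a[0],a[2]-a[0]); l=np.linalg.norm(nv)
        if l<500: continue
        nv/=l; nv*=np.sign(nv[2]); inl=abs((q-a[0])@nv)<3
        if best is None or inl.sum()>best.sum(): best=inl
    s=q[best]; c0=s.mean(0); nv=np.linalg.svd(s-c0,full_matrices=False)[2][2]; nv*=np.sign(nv[2])
    print("hood",best.sum(),len(q),"n",nv,"tilt",np.arccos(nv[2]),"yaw",np.degrees(np.arctan2(nv[1],nv[0])))
    bl=(h[...,2]<60)&(abs((P-c0)@nv)<6)&(Z>100)&(X>630)&(X<830)&(Y>-170)&(Y<40)
    k=cv2.morphologyEx(bl.astype(np.uint8),cv2.MORPH_OPEN,np.ones((3,3)));nn,L,S,_=cv2.connectedComponentsWithStats(k); i=1+S[1:,4].argmax(); q=P[L==i]
    print("pad",len(q),np.mean(q,0),q.min(0),q.max(0))
E
```

```text
top wedge (array([ 475.6, -325.2]), array([136.9,  41.7]), 16.39) ramp (array([ 476., -325.]), array([136.1,  41.7]), 16.39) axis 14.091705 post top [ 421.2339835  -337.6333731    70.32180338] 102 (array([ 421.3, -338.8]), array([30.1, 24.6]), 14.54)
plate (array([613.2, -75.2]), array([349.3, 239.3]), 1.61) 7.716942499562947 [ 440.02596996 -198.68998401] [784.46489274  47.26539307]
yR fit [ 3.23787824e-02 -2.12548845e+02] yL [ 0.04035312 19.06527776] front x 442.0619403214936
hood 2661 3477 n [0.51787767 0.01662531 0.85529312] tilt 0.5446800419562168 yaw 1.8387221613996665
pad 307 [699.98414231 -73.68624816 182.40560299] [ 685.08711526 -112.79170722  169.59369456] [714.6335241  -34.85625798 195.22530553]
scene wedge (array([ 472.3, -325.8]), array([138.6,  39.3]), 15.71) ramp (array([ 472.9, -325.7]), array([137.3,  39.3]), 15.71) axis 20.196678 post top [ 422.39514456 -342.27862198   70.26367819] 85 (array([ 420.9, -340.7]), array([31.7, 25.6]), 15.72)
plate (array([610.1, -79.9]), array([341.3, 234.1]), 1.23) 7.447130596797479 [ 440.23914029 -199.24269707] [782.84182156  35.86612129]
yR fit [ 2.21930713e-02 -2.07647879e+02] yL [ -1.07324426 555.82928615] front x 442.2599775731353
hood 1679 2521 n [0.51597668 0.01012726 0.85654276] tilt 0.5422634580972682 yaw 1.1244208688333333
pad 163 [697.64897259 -75.77880573 182.16660538] [ 684.88587553 -114.76309298  170.32008731] [711.07851949 -38.36847769 192.14632857]
```

{"op": "servo_tool", "data": {
  "motion": [
    [4, -2, -0.5, 0.5],
    [8, -4, -0.75, 1],
    [12, -6, -0.75, 2],
    [16, -8.2, -0.5, 2.8],
    [16, -8.2, -0.5, 2.8],
    [16, -8.2, -0.5, 2.8],
    [16, -8.2, -0.5, 2.8],
    [16, -8.2, -0.5, 2.8],
    [16, -8.2, -0.5, 2.8],
    [16, -8.2, -0.5, 2.8],
    [16, -8.2, -0.5, 2.8],
    [16, -8.2, -0.5, 2.8],
    [16, -8.2, -0.5, 2.8],
    [16, -8.2, -0.5, 2.8],
    [16, -8.2, -0.5, 2.8],
    [16, -8.2, -0.5, 2.8],
    [16, -8.2, -0.5, 2.8],
    [16, -8.2, -0.5, 2.8],
    [16, -8.2, -0.5, 2.8]
  ],
  "fingers": 0,
  "newtons": 30
}}

```text
clock: 2.0
position: [700.3, -80.1, 251.3]
eef_rot: [3.141, 0.043, -0.001]
contact_force: [0.3, -0.7, 0.2]
width: 0.001
grip_force: 0.0
```

```bash
cat >> h.py <<'E'
def to(x,y,z,yaw):
    "row (tool units) from the present pose to world pose, tool x at yaw deg"
    s=bot.read_state(); M=R.from_rotvec(s["eef_rot"]).as_matrix()
    y0=np.degrees(np.arctan2(M[1,0],M[0,0]))
    d=M.T@(np.array([x,y,z])-s["position"])/40
    return [round(float(v),3) for v in d]+[round((y0-yaw)/6,2)]
def st():
    s=bot.read_state(); M=R.from_rotvec(s["eef_rot"]).as_matrix()
    print(round(s["clock"],2),s["position"].round(1),"yaw",np.degrees(np.arctan2(M[1,0],M[0,0])).round(2),"F",s["contact_force"].round(1),"w",round(s["width"],3),"g",round(s["grip_force"],1))
E
python3 - <<'E'
from h import *
st()
for t in (.543,.42,.3,.2,.12,.06,0,-.02):
    c,s=np.cos(t),np.sin(t); x=792.6-128*c+31*s; z=90+128*s+31*c
    print(t,round(x,1),round(z,1),to(x+2,-75,z,1.7))
E
```

```text
2.0 [700.3 -80.1 251.3] yaw 1.58 F [ 0.3 -0.7  0.2] w 0.001 g 0.0
0.543 699.0 182.7 [0.022, -0.127, 1.714, np.float64(-0.02)]
0.42 688.4 170.5 [-0.244, -0.134, 2.019, np.float64(-0.02)]
0.3 679.5 157.4 [-0.466, -0.14, 2.346, np.float64(-0.02)]
0.2 673.3 145.8 [-0.62, -0.144, 2.637, np.float64(-0.02)]
0.12 669.2 136.1 [-0.722, -0.147, 2.879, np.float64(-0.02)]
0.06 666.7 128.6 [-0.785, -0.149, 3.066, np.float64(-0.02)]
0 664.6 121.0 [-0.837, -0.151, 3.257, np.float64(-0.02)]
-0.02 664.0 118.4 [-0.852, -0.151, 3.321, np.float64(-0.02)]
```

{"op": "servo_tool", "data": {
  "motion": [
    [0.05, -0.13, 0.7, 0],
    [0.05, -0.13, 1.2, 0],
    [0.02, -0.13, 1.4, 0],
    [0, -0.13, 1.55, 0],
    [-0.05, -0.13, 1.7, 0],
    [-0.15, -0.13, 1.85, 0],
    [-0.25, -0.13, 2.0, 0],
    [-0.35, -0.13, 2.15, 0],
    [-0.45, -0.14, 2.3, 0],
    [-0.53, -0.14, 2.45, 0],
    [-0.6, -0.14, 2.6, 0],
    [-0.67, -0.14, 2.75, 0],
    [-0.71, -0.14, 2.85, 0],
    [-0.74, -0.14, 2.95, 0],
    [-0.77, -0.15, 3.02, 0],
    [-0.79, -0.15, 3.08, 0],
    [-0.8, -0.15, 3.14, 0]
  ]
}}

```text
clock: 3.7
position: [669.6, -73.6, 127.7]
eef_rot: [3.141, 0.047, 0.001]
contact_force: [-4.9, 0.6, 14.2]
width: -0.002
grip_force: 6.7
```

{"op": "servo_tool", "data": {
  "motion": [
    [-0.01, 0, 0.03, 0],
    [-0.02, 0, 0.06, 0],
    [-0.03, 0, 0.09, 0],
    [-0.03, 0, 0.12, 0],
    [-0.03, 0, 0.12, 0],
    [-0.03, 0, 0.12, 0]
  ]
}}

```text
clock: 4.3
position: [668.1, -73.5, 122.8]
eef_rot: [3.141, 0.047, 0.001]
contact_force: [-2.3, -0.1, 3.3]
width: 0.003
grip_force: 1.4
```

```bash
cat >> h.py <<'E'
def hood(save_as=None):
    f,P,c=cam("top"); h=cv2.cvtColor(f,cv2.COLOR_RGB2HSV).astype(int); X,Y,Z=P[...,0],P[...,1],P[...,2]
    b=(h[...,0]>95)&(h[...,0]<125)&(h[...,1]>100)&(Z>95)&(Z<230)&(Y>-165)&(Y<15)&(X>700)&(X<800)
    q=P[b]; A=np.c_[q[:,:2],np.ones(len(q))]
    for _ in range(4):
        k=np.linalg.lstsq(A,q[:,2],rcond=None)[0]; e=abs(A@k-q[:,2]); g=e<max(2.5,np.median(e)*2); A,q=A[g],q[g]
    print("hood tilt",-np.arctan(k[0]),"n",len(q),"z at 720:",k@[720,-75,1])
    if save_as: save(save_as,f)
    return f,P
E
python3 - <<'E'
from h import *
st(); hood()
E
```

```text
4.3 [668.1 -73.5 122.8] yaw 1.71 F [-2.3 -0.1  3.3] w 0.003 g 1.4
hood tilt 0.022840736378834214 n 670 z at 720: 121.392438495058
```

{"op": "servo_tool", "data": {
  "motion": [
    [0, 0, 0.02, 0],
    [0, 0, 0.04, 0],
    [0, 0, 0.06, 0],
    [0, 0, 0.06, 0],
    [0, 0, 0.06, 0]
  ]
}}

```text
clock: 4.85
position: [667.8, -73.5, 119.9]
eef_rot: [-3.141, -0.047, 0.001]
contact_force: [-4.7, -0.1, 8.0]
width: 0.002
grip_force: 4.3
```

```bash
python3 - <<'E'
from h import *
st(); hood()
E
```

```text
4.85 [667.8 -73.5 119.9] yaw 1.7 F [-4.7 -0.1  8. ] w 0.002 g 4.3
hood tilt 0.004421938055938307 n 674 z at 720: 120.0056482368974
```

{"op": "servo_tool", "data": {
  "motion": [
    [0, 0, 0.03, 0],
    [0, 0, 0.05, 0],
    [0, 0, 0.05, 0]
  ]
}}

```text
clock: 5.2
position: [667.9, -73.5, 119.8]
eef_rot: [-3.141, -0.047, 0.001]
contact_force: [-7.7, 0.9, 14.1]
width: -0.004
grip_force: 7.5
```

{"op": "servo_tool", "data": {
  "motion": [
    [0, 0, -0.5, 0],
    [0, 0, -1.5, 0],
    [0, 0, -2.5, 0],
    [0, 0, -3.5, 0],
    [0, 0, -3.5, 0],
    [0, 0, -3.5, 0]
  ]
}}

```text
clock: 5.8
position: [668.8, -73.6, 257.8]
eef_rot: [3.141, 0.047, 0.005]
contact_force: [-0.2, -0.8, -0.5]
width: 0.004
grip_force: 0.0
```

```bash
python3 - <<'E'
from h import *
st(); hood()
a=np.radians(15.7); P=np.array([421.8,-340.5])
print("post above",to(421.8,-340,260,15.7))
E
```

```text
5.8 [668.8 -73.6 257.8] yaw 1.7 F [-0.2 -0.8 -0.5] w 0.004 g 0.0
hood tilt -0.001380620037617415 n 285 z at 720: 119.531353246971
post above [-6.338, 6.481, -0.112, np.float64(-2.33)]
```

{"op": "servo_tool", "data": {
  "motion": [
    [-1.2, 1.2, -0.1, -0.5],
    [-2.4, 2.4, -0.1, -1],
    [-3.6, 3.6, -0.1, -1.5],
    [-4.8, 4.8, -0.1, -2],
    [-6, 6, -0.1, -2.33],
    [-6.34, 6.48, 1, -2.33],
    [-6.34, 6.48, 2, -2.33],
    [-6.34, 6.48, 2, -2.33],
    [-6.34, 6.48, 2, -2.33],
    [-6.34, 6.48, 2, -2.33],
    [-6.34, 6.48, 2, -2.33],
    [-6.34, 6.48, 2, -2.33],
    [-6.34, 6.48, 2, -2.33],
    [-6.34, 6.48, 2, -2.33]
  ],
  "fingers": 64
}}

```text
clock: 7.25
position: [423.0, -340.1, 177.5]
eef_rot: [3.11, 0.43, 0.002]
contact_force: [-0.4, 0.0, -0.7]
width: 0.752
grip_force: 0.0
```

```bash
python3 - <<'E'
from h import *
st()
f,P,c=cam("scene"); save("s1.png",cv2.resize(f[200:340,100:300],None,fx=3,fy=3))
print(to(421.5,-339.8,34,15.7))
E
```

```text
7.25 [ 423.  -340.1  177.5] yaw 15.76 F [-0.4  0.  -0.7] w 0.752 g 0.0
[-0.031, -0.018, 3.582, np.float64(0.01)]
```

View pics/s1.png

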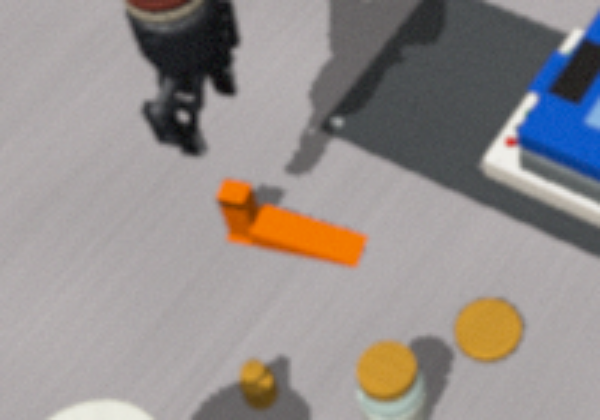

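The open gripper hangs above the post (crop px ~(180,130) vs post (238,205)) and the surroundings are clear, so I descend and grip.

{"op": "servo_tool", "data": {
  "motion": [
    [-0.03, -0.02, 0.8, 0],
    [-0.03, -0.02, 1.6, 0],
    [-0.03, -0.02, 2.4, 0],
    [-0.03, -0.02, 3, 0],
    [-0.03, -0.02, 3.4, 0],
    [-0.03, -0.02, 3.58, 0],
    [-0.03, -0.02, 3.58, 0],
    [-0.03, -0.02, 3.58, 0]
  ]
}}

```text
clock: 8.1
position: [421.4, -340.3, 34.2]
eef_rot: [3.111, 0.429, 0.002]
contact_force: [0.2, 0.3, 0.0]
width: 0.745
grip_force: 0.0
```

{"op": "servo_tool", "data": {
  "motion": [
    [0, 0, 0, 0],
    [0, 0, 0, 0],
    [0, 0, 0, 0],
    [0, 0, 0, 0],
    [0, 0, 0, 0],
    [0, 0, 0, 0],
    [0, 0, 0, 0],
    [0, 0, 0, 0]
  ],
  "fingers": 10,
  "newtons": 80
}}

```text
clock: 8.9
position: [421.3, -340.5, 34.4]
eef_rot: [3.111, 0.428, 0.002]
contact_force: [-0.7, 1.3, 5.9]
width: 0.272
grip_force: 78.7
```

```bash
python3 - <<'E'
from h import *
st()
E
```

```text
8.9 [ 421.3 -340.5   34.4] yaw 15.68 F [-0.7  1.3  5.9] w 0.272 g 78.7
```

{"op": "servo_tool", "data": {
  "motion": [
    [0, 0, -0.4, 0],
    [0, 0, -0.9, 0],
    [0, 0, -1.2, 0],
    [0, 0, -1.2, 0]
  ]
}}

```text
clock: 9.3
position: [421.6, -340.9, 83.0]
eef_rot: [3.109, 0.428, 0.003]
contact_force: [0.2, -0.7, -1.2]
width: 0.27
grip_force: 78.2
```

```bash
python3 - <<'E'
from h import *
st(); print(to(476,-78,80,1.7))
E
```

```text
9.3 [ 421.6 -340.9   83. ] yaw 15.68 F [ 0.2 -0.7 -1.2] w 0.27 g 78.2
[3.084, -5.96, 0.059, np.float64(2.33)]
```

{"op": "servo_tool", "data": {
  "motion": [
    [0.2, -0.5, 0, 0.3],
    [0.6, -1.3, 0, 0.7],
    [1, -2, 0, 1.1],
    [1.5, -3, 0, 1.5],
    [2, -4, 0, 1.9],
    [2.5, -5, 0, 2.2],
    [2.9, -5.6, 0, 2.33],
    [3.08, -5.96, 0, 2.33],
    [3.08, -5.96, 0, 2.33],
    [3.08, -5.96, 0, 2.33],
    [3.08, -5.96, 0, 2.33]
  ]
}}

```text
clock: 10.4
position: [474.4, -77.6, 80.8]
eef_rot: [3.141, 0.045, -0.001]
contact_force: [-0.3, 0.4, -1.6]
width: 0.269
grip_force: 78.4
```

```bash
cat >> h.py <<'E'
def look(tag,save_it=True):
    st(); fs=[]
    for n in("top","scene"):
        f,P,c=cam(n); h=cv2.cvtColor(f,cv2.COLOR_RGB2HSV).astype(int); X,Y,Z=P[...,0],P[...,1],P[...,2]
        m=(h[...,0]<18)&(h[...,1]>170)&(h[...,2]>70)&(X>430)&(X<640)&(Y>-150)&(Y<0)&(Z>3)&(Z<120)
        q=P[m]
        if len(q)>20:
            r=q[(q[:,0]>520)]; rc=cv2.minAreaRect(r[:,:2].astype(np.float32)); g=r[abs(r[:,1]-np.median(r[:,1]))<14]
            print(n,len(q),"tip x",np.percentile(r[:,0],99).round(1),"rect",np.round(rc[0],1),np.round(rc[1],1),round(rc[2],1),"slope",np.polyfit(g[:,0],g[:,2],1).round(3),"z@560",np.polyval(np.polyfit(g[:,0],g[:,2],1),560).round(1))
            e=np.polyfit(r[:,0],r[:,1],1); print("  y(x) slope deg",np.degrees(e[0]).round(2),"y@560",np.polyval(e,560).round(1))
        fs.append(f)
    if save_it: save(tag,np.hstack([cv2.resize(fs[0][120:300,240:400],None,fx=2.4,fy=2.4),cv2.resize(fs[1][170:350,180:340],None,fx=2.4,fy=2.4)]))
E
python3 - <<'E'
from h import *
look("l1.png"); print(to(476,-78,43,1.7))
E
```

```text
10.4 [474.4 -77.6  80.8] yaw 1.65 F [-0.3  0.4 -1.6] w 0.269 g 78.4
top 367 tip x 623.7 rect [583.7 -88.6] [ 68.4 131.6] 61.0 slope [ -0.21  175.229] z@560 57.6
  y(x) slope deg -6.35 y@560 -75.3
scene 523 tip x 597.7 rect [580.  -89.1] [ 66.1 131.4] 60.3 slope [ -0.187 159.47 ] z@560 54.8
  y(x) slope deg -0.07 y@560 -77.8
[0.037, 0.005, 0.952, np.float64(-0.01)]
```

View pics/l1.png

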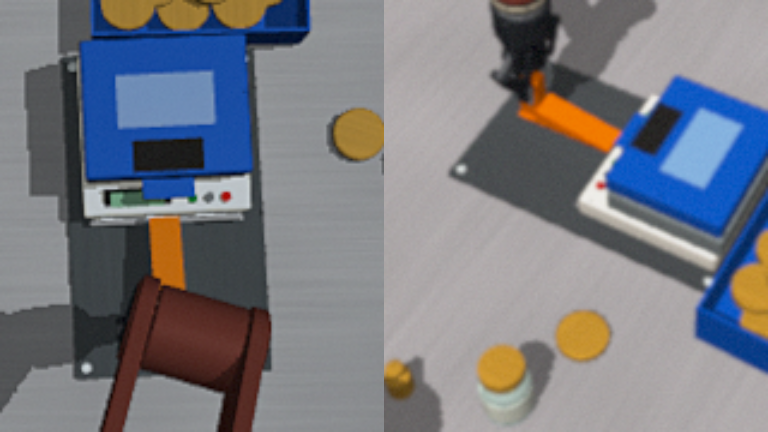

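The hood is shut. The wedge hangs level and centred in front of the lip (left half: tip at ~(165,218), right half: ramp aimed at the lip). Lowering it onto the plate.

{"op": "servo_tool", "data": {
  "motion": [
    [-0.05, 0, 0.3, 0],
    [-0.05, 0, 0.6, 0],
    [-0.05, 0, 0.8, 0],
    [-0.05, 0, 0.9, 0],
    [-0.05, 0, 0.94, 0],
    [-0.05, 0, 0.96, 0],
    [-0.05, 0, 0.96, 0],
    [-0.05, 0, 0.96, 0]
  ]
}}

```text
clock: 11.3
position: [469.5, -77.1, 43.4]
eef_rot: [-3.14, -0.046, 0.014]
contact_force: [-14.4, 0.1, 20.0]
width: 0.267
grip_force: 81.3
```

{"op": "servo_tool", "data": {
  "motion": [
    [0, 0, 0.01, 0],
    [0, 0, 0.02, 0],
    [0, 0, 0.03, 0],
    [0, 0, 0.03, 0]
  ]
}}

```text
clock: 11.7
position: [469.4, -77.1, 43.3]
eef_rot: [-3.14, -0.046, 0.015]
contact_force: [-18.0, 0.6, 27.6]
width: 0.275
grip_force: 82.2
```

```bash
python3 - <<'E'
from h import *
look("l2.png",False)
E
```

```text
11.7 [469.4 -77.1  43.3] yaw 1.69 F [-18.    0.6  27.6] w 0.275 g 82.2
top 373 tip x 623.6 rect [584.3 -88. ] [ 69.1 133.1] 59.6 slope [-5.8000e-02  6.5147e+01] z@560 32.4
  y(x) slope deg -7.98 y@560 -75.4
scene 483 tip x 590.4 rect [579.9 -90.4] [ 62.5 130.8] 61.5 slope [-1.5000e-02  3.8608e+01] z@560 30.0
  y(x) slope deg -0.58 y@560 -78.4
```

```bash
python3 - <<'E'
from h import *
f,P,c=cam("scene"); f2,P2,_=cam("top")
save("l3.png",np.hstack([cv2.resize(f[190:290,200:300],(400,400)),cv2.resize(f2[190:270,290:370],(400,400))]))
h=cv2.cvtColor(f,cv2.COLOR_RGB2HSV).astype(int)
m=(h[...,0]<18)&(h[...,1]>170)&(h[...,2]>70)&(P[...,0]>440)&(P[...,0]<640)&(abs(P[...,1]+77)<8)&(P[...,2]<120)
q=P[m]; print(q[np.argsort(q[:,0])][::6].round(0).tolist())
E
```

```text
[[453.0, -81.0, 7.0], [480.0, -76.0, 70.0], [481.0, -71.0, 80.0], [482.0, -81.0, 61.0], [484.0, -69.0, 40.0], [485.0, -76.0, 42.0], [486.0, -76.0, 53.0], [489.0, -77.0, 35.0], [495.0, -80.0, 37.0], [501.0, -76.0, 41.0], [505.0, -72.0, 35.0], [509.0, -72.0, 32.0], [514.0, -79.0, 37.0], [521.0, -79.0, 36.0], [527.0, -82.0, 38.0], [530.0, -75.0, 33.0], [536.0, -84.0, 36.0], [540.0, -73.0, 32.0], [545.0, -74.0, 34.0], [550.0, -77.0, 31.0], [554.0, -70.0, 36.0], [557.0, -84.0, 7.0], [562.0, -71.0, 32.0], [566.0, -78.0, 27.0], [570.0, -71.0, 32.0], [573.0, -83.0, 31.0], [577.0, -72.0, 32.0], [581.0, -72.0, 35.0], [586.0, -80.0, 26.0]]
```

View pics/l3.png

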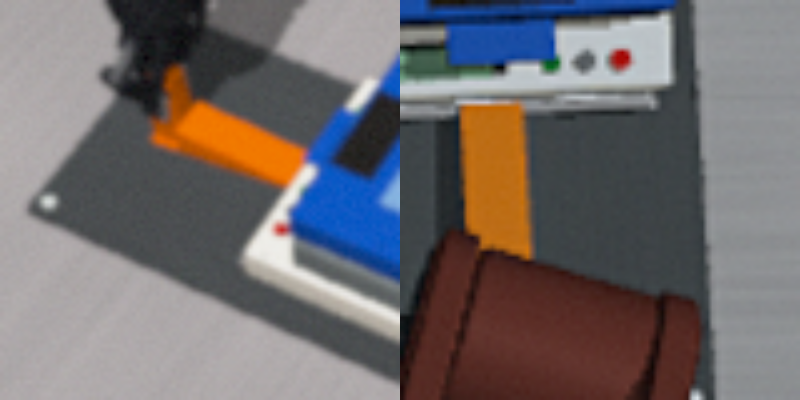

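```bash
python3 - <<'E'
from h import *
f,P,_=cam("top")
for u in (308,311): 
  print([ (v,*P[v,u].round(0)[[0,2]].astype(int),f[v,u].tolist()) for v in range(203,240,2)])
u=340
print([ (v,*P[v,u].round(0)[[0,2]].astype(int)) for v in range(195,222)])
E
```

```text
[(203, np.int64(620), np.int64(52), [43, 59, 33]), (205, np.int64(614), np.int64(56), [149, 166, 160]), (207, np.int64(608), np.int64(51), [193, 199, 200]), (209, np.int64(603), np.int64(45), [98, 109, 114]), (211, np.int64(598), np.int64(30), [191, 98, 0]), (213, np.int64(592), np.int64(28), [189, 108, 17]), (215, np.int64(586), np.int64(34), [187, 108, 17]), (217, np.int64(581), np.int64(32), [192, 110, 26]), (219, np.int64(575), np.int64(32), [189, 108, 22]), (221, np.int64(569), np.int64(31), [188, 108, 20]), (223, np.int64(563), np.int64(34), [188, 107, 19]), (225, np.int64(557), np.int64(33), [191, 110, 23]), (227, np.int64(552), np.int64(32), [188, 109, 19]), (229, np.int64(546), np.int64(32), [189, 108, 22]), (231, np.int64(540), np.int64(34), [190, 111, 24]), (233, np.int64(534), np.int64(34), [189, 109, 22]), (235, np.int64(529), np.int64(36), [189, 108, 21]), (237, np.int64(523), np.int64(31), [191, 108, 19]), (239, np.int64(517), np.int64(35), [129, 71, 18])]
[(203, np.int64(620), np.int64(52), [131, 131, 126]), (205, np.int64(614), np.int64(54), [187, 194, 198]), (207, n
[... 1142 characters left out ...]
t64(621), np.int64(46)), (203, np.int64(618), np.int64(54)), (204, np.int64(615), np.int64(56)), (205, np.int64(612), np.int64(52)), (206, np.int64(609), np.int64(56)), (207, np.int64(607), np.int64(51)), (208, np.int64(606), np.int64(9)), (209, np.int64(603), np.int64(23)), (210, np.int64(600), np.int64(24)), (211, np.int64(596), np.int64(27)), (212, np.int64(595), np.int64(8)), (213, np.int64(592), np.int64(4)), (214, np.int64(589), np.int64(9)), (215, np.int64(586), np.int64(7)), (216, np.int64(583), np.int64(10)), (217, np.int64(580), np.int64(10)), (218, np.int64(577), np.int64(4)), (219, np.int64(574), np.int64(4)), (220, np.int64(571), np.int64(10)), (221, np.int64(568), np.int64(3))]
```

My filter at x>440 cut off the plate's front, so the lip is really at x≈600 and the tip has come down on the bar. Lifting and backing off.

{"op": "servo_tool", "data": {
  "motion": [
    [0, 0, -0.3, 0],
    [0, 0, -0.6, 0],
    [-0.3, 0, -0.75, 0],
    [-0.7, 0, -0.75, 0],
    [-0.85, 0, -0.75, 0],
    [-0.85, 0, -0.75, 0],
    [-0.85, 0, -0.75, 0]
  ]
}}

```text
clock: 12.65
position: [439.3, -78.1, 71.6]
eef_rot: [3.141, 0.046, 0.001]
contact_force: [0.0, 0.2, -1.4]
width: 0.274
grip_force: 78.4
```

```bash
cat >> h.py <<'E'
def prof(lo,hi=597):
    f,P,_=cam("scene"); h=cv2.cvtColor(f,cv2.COLOR_RGB2HSV).astype(int)
    m=(h[...,0]<18)&(h[...,1]>170)&(h[...,2]>110)&(P[...,0]>lo)&(P[...,0]<hi)&(P[...,1]<-55)&(P[...,1]>-100)
    q=P[m]; q=q[q[:,2]>9]
    for _ in range(3):
        k=np.polyfit(q[:,0],q[:,2],1); e=abs(np.polyval(k,q[:,0])-q[:,2]); q=q[e<5]
    e=np.polyfit(q[:,0],q[:,1],1)
    print("ramp slope",k[0].round(3),"z@520,560",np.polyval(k,[520,560]).round(1),"tip x",np.percentile(q[:,0],99).round(1),"yaw",np.degrees(e[0]).round(1),"y@530",np.polyval(e,530).round(1),len(q))
E
python3 - <<'E'
from h import *
st(); p=bot.read_state()["position"][0]; prof(p+25); hood()
f=np.load("top0.npz"); P=f["P"]; h=cv2.cvtColor(f["f"],cv2.COLOR_RGB2HSV)
m=(h[...,2]<85)&(P[...,2]>3)&(P[...,2]<14)&(P[...,0]>380)&(P[...,0]<590)&(P[...,1]>-230)&(P[...,1]<70)
q=P[m]; print("plate front x",np.percentile(q[:,0],[.5,1,3]))
for lo in (430,480,530,560):
    t=q[abs(q[:,0]-lo)<12]; print(lo,np.percentile(t[:,1],[1,99]))
E
```

```text
12.65 [439.3 -78.1  71.6] yaw 1.68 F [ 0.   0.2 -1.4] w 0.274 g 78.4
ramp slope -0.052 z@520,560 [60.4 58.3] tip x 568.0 yaw 1.3 y@530 -76.9 268
hood tilt 0.0023930732784728107 n 1378 z at 720: 120.05858526279516
plate front x [410.02833212 411.46845641 415.54393422]
430 [-199.16084665   37.34612359]
480 [-197.46271959   38.1343568 ]
530 [-196.4285928    40.06643327]
560 [-194.41063967   40.77748945]
```

{"op": "servo_tool", "data": {
  "motion": [
    [0, 0, 0.3, 0],
    [0, 0, 0.5, 0],
    [0, 0, 0.6, 0],
    [0, 0, 0.64, 0],
    [0, 0, 0.65, 0],
    [0, 0, 0.65, 0]
  ]
}}

```text
clock: 13.35
position: [439.0, -78.1, 45.7]
eef_rot: [3.141, 0.047, 0.0]
contact_force: [0.2, 0.0, -1.4]
width: 0.268
grip_force: 78.4
```

{"op": "servo_tool", "data": {
  "motion": [
    [0, 0, 0, 0],
    [0, 0, 0, 0],
    [0, 0, 0, 0],
    [0, 0, 0, 0],
    [0, 0, 0, 0],
    [0, 0, 0.05, 0],
    [0, 0, 0.06, 0],
    [0, 0, 0.06, 0]
  ],
  "fingers": 40
}}

```text
clock: 14.15
position: [438.7, -77.9, 43.1]
eef_rot: [-3.141, -0.046, 0.001]
contact_force: [-0.4, -0.2, -0.6]
width: 0.466
grip_force: 0.0
```

```bash
python3 - <<'E'
from h import *
st(); p=bot.read_state()["position"][0]; prof(p+25)
E
```

```text
14.15 [438.7 -77.9  43.1] yaw 1.69 F [-0.4 -0.2 -0.6] w 0.466 g 0.0
ramp slope -0.186 z@520,560 [21.  13.5] tip x 570.1 yaw 1.8 y@530 -76.6 293
```

{"op": "servo_tool", "data": {
  "motion": [
    [0, 0, 0, 0],
    [0, 0, 0, 0],
    [0, 0, 0, 0],
    [0, 0, 0, 0],
    [0, 0, 0, 0],
    [0, 0, 0, 0]
  ],
  "fingers": 10,
  "newtons": 90
}}

```text
clock: 14.8
position: [439.0, -78.1, 43.4]
eef_rot: [3.141, 0.046, 0.0]
contact_force: [0.4, -1.0, 1.1]
width: 0.266
grip_force: 88.3
```

{"op": "servo_tool", "data": {
  "motion": [
    [0.2, 0, 0, 0],
    [0.4, 0, 0, 0],
    [0.6, 0, 0, 0],
    [0.8, 0, 0, 0],
    [1.0, 0, 0, 0],
    [1.2, 0, 0, 0],
    [1.3, 0, 0, 0],
    [1.3, 0, 0, 0]
  ]
}}

```text
clock: 15.6
position: [490.9, -76.4, 43.4]
eef_rot: [-3.141, -0.047, 0.001]
contact_force: [-1.9, 0.0, 3.8]
width: 0.273
grip_force: 88.7
```

```bash
python3 - <<'E'
from h import *
st(); p=bot.read_state()["position"][0]; prof(p+25); hood()
E
```

```text
15.6 [490.9 -76.4  43.4] yaw 1.71 F [-1.9  0.   3.8] w 0.273 g 88.7
ramp slope -0.178 z@520,560 [30.7 23.5] tip x 585.8 yaw 1.6 y@530 -76.9 183
hood tilt 0.0028992637542691654 n 1315 z at 720: 120.1300677048851
```

{"op": "servo_tool", "data": {
  "motion": [
    [0.08, 0, 0, 0],
    [0.16, 0, 0, 0],
    [0.24, 0, 0, 0],
    [0.24, 0, 0, 0]
  ]
}}

```text
clock: 16.1
position: [494.0, -76.2, 43.4]
eef_rot: [-3.14, -0.05, 0.025]
contact_force: [-20.0, -2.9, 21.9]
width: 0.267
grip_force: 91.7
```

{"op": "servo_tool", "data": {
  "motion": [
    [0.05, 0, 0, 0],
    [0.1, 0, 0, 0],
    [0.1, 0, 0, 0]
  ]
}}

```text
clock: 16.4
position: [494.2, -76.2, 43.3]
eef_rot: [-3.14, -0.049, 0.039]
contact_force: [-30.8, -3.4, 32.4]
width: 0.27
grip_force: 93.6
```

{"op": "servo_tool", "data": {
  "motion": [
    [0.05, 0, 0, 0],
    [0.1, 0, 0, 0],
    [0.1, 0, 0, 0]
  ]
}}

```text
clock: 16.7
position: [494.9, -76.1, 43.1]
eef_rot: [-3.139, -0.05, 0.052]
contact_force: [-35.9, -4.0, 38.8]
width: 0.268
grip_force: 95.4
```

{"op": "servo_tool", "data": {
  "motion": [
    [0.05, 0, 0, 0],
    [0.1, 0, 0, 0],
    [0.1, 0, 0, 0]
  ]
}}

```text
clock: 17.0
position: [496.4, -76.0, 43.1]
eef_rot: [-3.139, -0.052, 0.062]
contact_force: [-44.7, -4.8, 45.5]
width: 0.267
grip_force: 96.2
```

```bash
python3 - <<'E'
from h import *
st(); p=bot.read_state()["position"][0]; prof(p+25); hood()
E
```

```text
17.0 [496.4 -76.   43.1] yaw 1.9 F [-44.7  -4.8  45.5] w 0.267 g 96.2
ramp slope -0.171 z@520,560 [31.3 24.4] tip x 586.2 yaw 1.0 y@530 -76.3 172
hood tilt 0.004924906424538272 n 1409 z at 720: 120.37366447394857
```

{"op": "servo_tool", "data": {
  "motion": [
    [0, 0, -0.03, 0],
    [0, 0, -0.06, 0],
    [0, 0, -0.06, 0],
    [0, 0, -0.06, 0]
  ]
}}

```text
clock: 17.5
position: [500.9, -75.2, 43.2]
eef_rot: [-3.139, -0.049, 0.042]
contact_force: [-23.0, -2.3, 17.8]
width: 0.269
grip_force: 92.4
```

{"op": "servo_tool", "data": {
  "motion": [
    [0, 0, -0.03, 0],
    [0, 0, -0.06, 0],
    [0, 0, -0.06, 0],
    [0, 0, -0.06, 0]
  ]
}}

```text
clock: 17.9
position: [503.3, -74.5, 43.3]
eef_rot: [-3.138, -0.047, 0.031]
contact_force: [-8.5, -2.0, -4.2]
width: 0.269
grip_force: 89.5
```

```bash
python3 - <<'E'
from h import *
st(); p=bot.read_state()["position"][0]; prof(p+25); hood()
E
```

```text
17.9 [503.3 -74.5  43.3] yaw 1.73 F [-8.5 -2.  -4.2] w 0.269 g 89.5
ramp slope -0.162 z@520,560 [31.6 25.2] tip x 586.3 yaw 0.7 y@530 -75.1 151
hood tilt 0.009515337129207243 n 1403 z at 720: 120.64050501773005
```

{"op": "servo_tool", "data": {
  "motion": [
    [0.05, 0, 0, 0],
    [0.1, 0, 0, 0],
    [0.15, 0, 0, 0],
    [0.15, 0, 0, 0],
    [0.15, 0, 0, 0]
  ]
}}

```text
clock: 18.5
position: [508.3, -73.9, 43.3]
eef_rot: [-3.137, -0.048, 0.035]
contact_force: [-11.6, -0.7, -0.9]
width: 0.27
grip_force: 89.7
```

{"op": "servo_tool", "data": {
  "motion": [
    [0.05, 0, 0, 0],
    [0.1, 0, 0, 0],
    [0.1, 0, 0, 0],
    [0.1, 0, 0, 0]
  ]
}}

```text
clock: 18.9
position: [512.3, -73.7, 43.3]
eef_rot: [-3.137, -0.048, 0.035]
contact_force: [-11.3, 0.3, -0.5]
width: 0.269
grip_force: 89.7
```

```bash
python3 - <<'E'
from h import *
st(); p=bot.read_state()["position"][0]; prof(p+25); hood(); hood()
E
```

```text
18.9 [512.3 -73.7  43.3] yaw 1.76 F [-11.3   0.3  -0.5] w 0.269 g 89.7
ramp slope -0.208 z@520,560 [36.2 27.9] tip x 586.5 yaw 1.6 y@530 -75.4 131
hood tilt 0.022511887110915233 n 1503 z at 720: 121.40839360165239
hood tilt 0.016098557166347296 n 1465 z at 720: 121.20230495227881
```

{"op": "servo_tool", "data": {
  "motion": [
    [0.02, 0, 0, 0],
    [0.02, 0, 0, 0],
    [0.02, 0, 0, 0],
    [0.02, 0, 0, 0],
    [0.02, 0, 0, 0]
  ]
}}

```text
clock: 19.55
position: [512.6, -73.7, 43.3]
eef_rot: [-3.137, -0.048, 0.037]
contact_force: [-12.5, -1.2, 0.6]
width: 0.267
grip_force: 90.2
```

```bash
python3 - <<'E'
from h import *
for i in range(6): hood()
st(); look("l4.png")
E
```

```text
hood tilt 0.019079675644917218 n 1480 z at 720: 121.34881898494106
hood tilt 0.022149499057973164 n 1481 z at 720: 121.51816214719291
hood tilt 0.021972664176193053 n 1509 z at 720: 121.51592739706925
hood tilt 0.021636401217127975 n 1496 z at 720: 121.38263686284748
hood tilt 0.02029985490183959 n 1473 z at 720: 121.36199477470284
hood tilt 0.020157250698078902 n 1446 z at 720: 121.38733663694508
19.85 [512.6 -73.7  43.3] yaw 1.77 F [-13.4   0.2   0.3] w 0.27 g 90.2
19.85 [512.6 -73.7  43.3] yaw 1.77 F [-13.4   0.2   0.3] w 0.27 g 90.2
top 81 tip x 626.3 rect [ 595.8 -102.9] [ 29.  108.6] 20.3 slope [ -0.271 182.369] z@560 30.6
  y(x) slope deg -88.28 y@560 -35.8
scene 350 tip x 586.4 rect [575.9 -87.9] [ 62.  137.9] 61.5 slope [ -0.653 394.508] z@560 28.7
  y(x) slope deg 0.86 y@560 -78.0
```

View pics/l4.png

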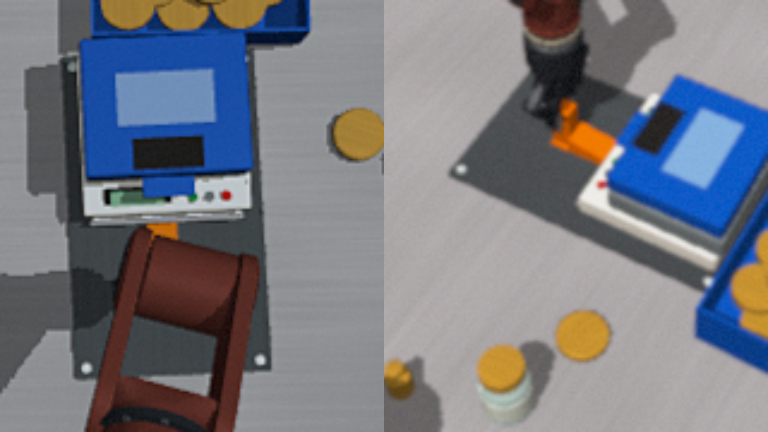

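The hood is shut. The wedge sits under the lip (left panel ~(162,230), right panel ~(590,140)), held by its post. Tilt is about 0.018 rad and everything is at rest, so I'm handing it in.

```bash
python3 -c "
from h import *
print(bot.sign_off())"
```

```text
the job is handed in; nothing more can be done
None
```

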